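Loosen a left-hand bearing ring with a two-pin spanner

TASK

Loosen the recessed bearing ring in the round bearing housing: take the two-pin spanner from its rest, feel for the holes until both pins drop in, and turn the ring about a sixth of a turn; it has a left-hand thread, so it loosens clockwise seen from above. Then stand the spanner back upright in its rest, pins in the slot, and let go. Leave the dish, beaker, jar and weight around it where they are.

Things in the scene. Friction and masses are not known exactly. Their poses are not given: they have to be found in the camera images.
- housing: Fixed bearing housing, origin under its centre on the worktop, z up: square aluminium flange 116 x 116 x 10 mm with four screw heads, on it a round grey body 104 mm across, its rim 46 mm above the worktop. In its top a round recess 78 mm across and 9 mm deep, with the dark steel ring at the bottom. A lip round the ring stands 0.8 mm, the shaft end in its middle 1.2 mm above the ring.
- ring_face (a point): Centre of the ring's upper face, 37 mm above the worktop. The face shows 62 mm across and has four equal round holes, 11 mm wide, 7 mm deep, 90 degrees apart on a circle of 24 mm radius (opposite holes 48 mm apart). The angle of the holes is arbitrary, differs each time, is unrelated to the housing's yaw or to this frame, and is not given: look or feel for it.
- ring (a joint): Angle in rad by which the ring has been loosened: 0 is tight (a hard stop against turning anticlockwise), grows as it turns clockwise seen from above, to a stop at 2.6. Turns stiffly with steady friction of about 0.22 N m and stays where it is left. Not the angle of the holes.
- spanner_grip (a point): Centre of the flat upright grip of the loose steel two-pin spanner (0.15 to 0.3 kg), 61 mm above its pin tips. The grip is 36 mm (its x) by 13 mm (its y), 42 mm high (z up), rounded; take it across the 13 mm. Below it a round stem 14 mm thick, 21 mm high, then the cross bar. A half turn about z leaves the spanner the same.
- spanner_tip (a point): Point of the spanner midway between its two pin tips; z up, x from pin to pin. The pins, 6 mm thick, 10 mm long, with tapered tips, point down 24 mm either side of the axis along x from the underside of the cross bar, 68 mm (x) x 20 mm (y) x 10 mm.
- rest_slot (a point): Centre of the top of the spanner's rest, a fixed aluminium block 104 x 50 mm (x, y), 24 mm high. Its straight slot, 62 mm (x) by 13 mm (y), 16 mm deep, takes both pins; the bar then lies on the block's top, pin tips 10 mm below it. Two small stud heads, 3 mm high, stand 44 mm either side along x. z up.
- dish_mid (a point): Middle of a small glass dish, 60 mm across, 12 mm high, loose: leave alone.
- beaker_mid (a point): Middle of a steel beaker, 77 mm across, 89 mm high, loose: leave alone.
- jar_mid (a point): Middle of a plastic jar with screw top, 59 mm across, 72 mm high, loose: leave alone.
- weight_mid (a point): Middle of a brass weight, 34 mm across, 23 mm high, loose: leave alone.
Mind the look-alikes: they are no part of the job. There is more than one size of the housing; the job needs the larger. What is shaped like the part that bears spanner_grip but pink or purple is not meant.

How it is judged:
By the outcome, as a careful person would: the job done as asked, in the order asked, and still so for the second after the job is handed in, with the robot touching nothing.
It also fails if it takes over 64 s, if anything falls off the work surface, if the arm or the gripper's body presses on something with over 40 N, if the wrist force passes 120 N, or if a joint passes its speed limit or range.

ROBOT

A 7-joint arm with a two-finger parallel gripper is mounted at the origin on a cart in front of the work surface, level with it; the furniture and walls round the work are solid. World frame = base frame: x ahead of the robot, y to its left, z up, the work surface at z = 0. Lengths are in m, angles in rad, forces in N, time in s.
With the tool pointing down it reaches from about 0.425 to 0.925 m from the base axis. Payload 6.8 kg.
Tool frame: the origin (TCP) lies where the fingers leave the gripper's body, on its centre line; the fingertips stand 73 mm ahead of it and the grasp point (between the pads) lies 54 mm ahead of it; z points along the fingers, y is the direction in which the jaws open and shut (so a half turn about z gives the same grasp; the last joint's range is limited). The gripper opens to 85 mm and grips with 20 to 120 N. Pads are 22 mm wide; open, the fingers measure 114 mm over their backs; the gripper's body (76 mm by 85 mm) begins 54 mm behind the grasp point. The pads swing forward as they close: fully open they stand 13 mm farther back than shut.
Start: joints at [-1.448, 0.477, 0.022, 1.555, -0.011, 1.109, -0.083], TCP at [0.154, 0.657, 0.304] pointing down, gripper open.
Joint ranges: [-2.96, 2.96], [-0.34, 2.1], [-1.41, 1.46], [0.24, 2.44], [-1.37, 4.51], [0.17, 1.92], [-2.96, 2.96]. Speed limits (rad/s): [2.39, 2.39, 3.14, 3.14, 3.14, 3.14, 3.14].

INTERFACE

Orientations are given as a rotation vector (axis times angle).
In Python, from bench import r gives the robot as it stands.
- The arm moves only by the shell command python3 -m handwheel 'ROWS' [FORCE]. ROWS is JSON, a list that holds one entry, the list of rows, each a list of 7 numbers: the shift along the world's x, y, z in m, then the turn, a rotation vector about the world's x, y, z in rad, then the finger opening in m, from 0 to 0.0854. A call has 1 to 10 rows; each row shifts and turns the commanded pose from where the row before left it; what a row does not reach is not made up. A row lasts 1/12 s, in which the tool goes at most 41.7 mm and 7.16 degrees, less where a joint would pass 70% of its speed; a pose out of reach is approached as far as the arm can. A call is refused whole if a number of a shift passes 0.0417 or a number of a turn 0.125, either way. A call with a gripper value outside its range is refused whole. The fingers move at their own pace and stop on an object; FORCE is the grip in N (left out, the last holds). Time passes only in rows, so rows that do not move let the fingers close. It gives the time, the measured TCP pose, the force and the opening at its end, in the units of the state.
- r.get_obs(): the state, without advancing time (a new reading comes with each control period).
- r.grab_frame(name): name is "side" or "top" or "wrist"; returns (picture, depth): 384x512x3 uint8, red, green, blue; 384x512 float32, m along the optical axis (not along the pixel's ray), 0 where there is no reading.
- r.get_calibration(name): a dict with "vertical_fov" (degrees; the focal length in pixels is half the picture's height over the tangent of half this angle, whatever the lens; pixels are square), "cx", "cy" (the principal point, pixels), "R" (3x3) and "t" (3): a world point X has camera coordinates R X + t; the wrist camera has in their place "T_tool_cam" (4x4, takes a point from camera to tool coordinates, whose origin is the TCP and whose axes are the flange's). Camera axes: x right, y down, z forward; pixel columns grow to the right and rows downward; lengths in m; the calibration is good to about 2 mm. The wrist camera is an equidistant fisheye: a pixel r from the principal point sees the ray r / f radians off the axis. A picture is of the moment at which its call begins: read the wrist's pose just before it. get_calibration takes no time and is no camera call.
- r.hand_in(): hands the job in, once; it reports no verdict.
Trained networks look in the newest picture that a camera, given by its name, has taken for a name from the list of things; names that differ only in an ending like _2 or _b are one class to them, and where a whole thing is asked for, a point or a joint stands for the part that bears it (a point fixed in the world has none). Each returns a list of dicts, best first, with "p" (0 to 1); they miss things now and then, are a little off and sometimes report something else, mostly with a low value. They report only what shows in the picture. A call takes as long as a camera call. They do not tell look-alikes from the thing itself.
- r.masks_of(label, camera): "pixels" (384x512 bool, what is visible of it) and "at" ([column, row] in pixels, amid what is visible of it).
The state is a dict: "clock": time; "joints": joint angles; "qvel": joint speeds; "tau": joint torques, N m; "tcp_pos": TCP position; "orientation": TCP orientation; "contact_force": force on the tool from outside, world axes, zero at the start; "moment": the same for the moment, N m; "grip_width": finger opening in m.
Only numpy, scipy, OpenCV 4.12 (cv2) and the standard library are available. Lean on these libraries where they do the work, as an engineer would, in place of code of your own. Each camera call takes 0.05 s, during which the arm holds its last target.

## Working session

There is one attempt and no reset: what is moved stays moved. The work goes in short steps, Python scripts to look and compute and a shell command to move; the robot and the scene stay as the last step left them, time stands still between calls to the robot, and variables do not carry over. Pictures are saved under pics/ and viewed, and the job is handed in when it is done.

```bash
ls; mkdir -p pics
python3 - <<'E'
from bench import r
import cv2,numpy as np
o=r.get_obs(); print({k:np.round(v,3).tolist() for k,v in o.items()})
for n in ["side","top","wrist"]:
    p,d=r.grab_frame(n); cv2.imwrite(f"pics/{n}0.png",p[:,:,::-1]); np.save(f"pics/{n}0_d.npy",d)
    print(n,r.get_calibration(n))
E
```

```text
pics
{'clock': 0.0, 'joints': [-1.448, 0.478, 0.022, 1.556, -0.011, 1.109, -0.083], 'qvel': [0.0, -0.0, -0.001, -0.002, 0.0, 0.0, -0.002], 'tau': [-0.001, -59.647, 1.608, -28.118, 0.012, 0.009, -0.0], 'tcp_pos': [0.154, 0.657, 0.303], 'orientation': [-0.362, -3.121, 0.003], 'contact_force': [0.384, -0.929, 0.278], 'moment': [-0.009, 0.011, 0.036], 'grip_width': 0.086}
side {'vertical_fov': 50.61252743947242, 'cx': 260.1835506392232, 'cy': 183.41741394985732, 'R': array([[ 0.93021308, -0.36671665,  0.01491757],
       [-0.19225476, -0.52149009, -0.83131594],
       [ 0.31263676,  0.77043298, -0.55559992]]), 't': array([-0.53319209,  0.18654122,  1.18021031])}
top {'vertical_fov': 47.4688786179257, 'cx': 254.09252992104132, 'cy': 195.25448230411573, 'R': array([[-2.86918781e-02, -9.99583861e-01, -2.98000650e-03],
       [-9.95773995e-01,  2.88424582e-02, -8.71909544e-02],
       [ 8.72406215e-02,  4.65740746e-04, -9.96187160e-01]]), 't': array([0.03261199, 0.58787094, 1.37565456])}
wrist {'vertical_fov': 65.70646984690485, 'cx': 254.4539633983382, 'cy': 189.07590498685175, 'T_tool_cam': array([[ 4.09182871e-04, -9.53091528e-01, -3.02681966e-01,
         7.75444308e-02],
       [ 9.99999535e-01,  1.25741668e-04,  9.55918737e-04,
        -4.44859336e-04],
       [-8.73018314e-04, -3.02682216e-01,  9.53091136e-01,
        -6.95451836e-02],
       [ 0.00000000e+00,  0.00000000e+00,  0.00000000e+00,
         1.00000000e+00]])}
```

View pics/top0.png

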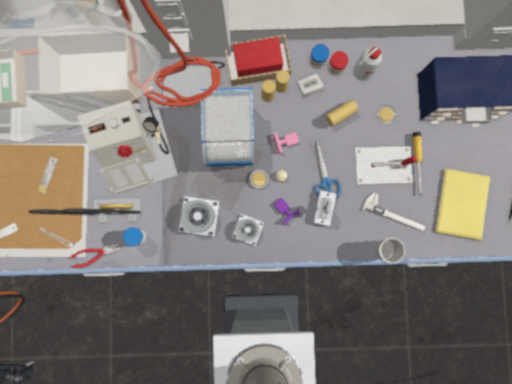

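View pics/side0.png

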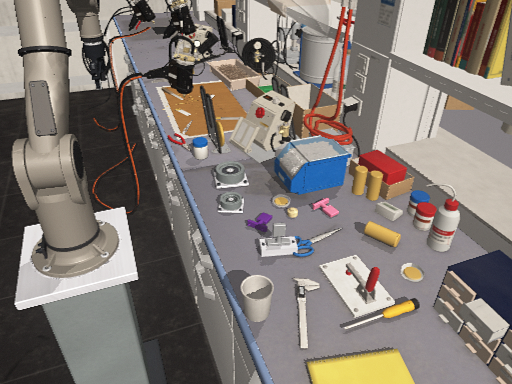

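View pics/wrist0.png

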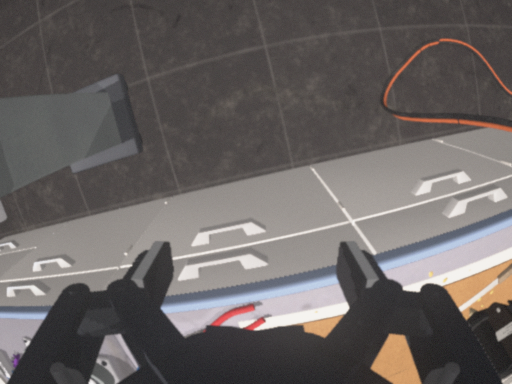

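Side/top show: the larger housing at top (200,216), a smaller look-alike housing at (248,230), the spanner in its rest at (325,207), a purple look-alike spanner at (287,210) and a pink one at (285,142). Next: close crops and the masks.

```bash
cat > h.py <<'E'
from bench import r
import cv2,numpy as np
from scipy.spatial.transform import Rotation as Rn
def f_of(c): return 192/np.tan(np.radians(c["vertical_fov"])/2)
def cloud(n,d,c=None,obs=None):
    c=c or r.get_calibration(n); f=f_of(c); v,u=np.mgrid[0:384,0:512].astype(float)
    x=(u-c["cx"])/f; y=(v-c["cy"])/f
    if n=="wrist":
        th=np.hypot(x,y); s=np.where(th>1e-9,np.tan(th)/np.maximum(th,1e-9),1); x,y=x*s,y*s
    P=np.stack([x*d,y*d,d],-1)
    if n!="wrist": return (P-c["t"])@c["R"]
    T=c["T_tool_cam"]; P=P@T[:3,:3].T+T[:3,3]
    R=Rn.from_rotvec(obs["orientation"]).as_matrix(); return P@R.T+obs["tcp_pos"]
def shot(n,tag):
    o=r.get_obs(); p,d=r.grab_frame(n); cv2.imwrite(f"pics/{tag}.png",p[:,:,::-1]); np.save(f"pics/{tag}_d.npy",d)
    return o,p,d,cloud(n,d,obs=o)
E
python3 - <<'E'
from h import *
t=cv2.imread("pics/top0.png"); s=cv2.imread("pics/side0.png")
a=cv2.resize(t[130:270,120:410],None,fx=2.7,fy=2.7,interpolation=cv2.INTER_CUBIC); cv2.imwrite("pics/topc.png",a)
a=cv2.resize(s[130:330,170:400],None,fx=3,fy=3,interpolation=cv2.INTER_CUBIC); cv2.imwrite("pics/sidec.png",a)
for cam in ["top","side"]:
    P=cloud(cam,np.load(f"pics/{cam}0_d.npy"))
    for l in ["housing","spanner_grip","dish_mid","beaker_mid","jar_mid","weight_mid","rest_slot"]:
        try:
            for m in r.masks_of(l,cam)[:4]:
                q=P[m["pixels"]]; print(cam,l,round(m["p"],2),np.round(m["at"]),m["pixels"].sum(),np.round(np.median(q,0),3),np.round(q.min(0),3),np.round(q.max(0),3))
        except Exception as e: print(l,e)
print(r.get_obs()["clock"])
E
```

```text
top housing 0.95 [201. 214.] 1167 [0.525 0.192 0.036] [ 0.462  0.015 -0.006] [0.596 0.264 1.422]
top housing 0.82 [249. 230.] 648 [0.479 0.038 0.014] [ 0.429 -0.011 -0.004] [0.527 0.088 0.04 ]
top spanner_grip 0.72 [286. 138.] 234 [ 0.767 -0.1    0.015] [ 0.466 -0.134 -0.003] [0.791 0.015 1.422]
top spanner_grip 0.71 [324. 205.] 140 [ 0.537 -0.207  0.039] [ 0.509 -0.222  0.025] [ 0.569 -0.195  0.099]
top spanner_grip 0.59 [284. 212.] 271 [ 0.54  -0.083  0.014] [ 0.497 -0.129 -0.01 ] [ 0.58  -0.048  0.025]
top dish_mid 0.57 [261. 177.] 284 [ 0.646 -0.002  0.005] [ 0.616 -0.032 -0.008] [0.677 0.028 0.019]
top dish_mid 0.29 [199. 216.] 1105 [0.525 0.19  0.037] [ 0.462  0.015 -0.004] [0.591 0.259 1.422]
top beaker_mid 0.96 [391. 251.] 610 [ 0.401 -0.413  0.035] [ 0.358 -0.467 -0.005] [0.466 0.015 1.422]
top beaker_mid 0.25 [195. 219.] 214 [0.524 0.202 0.036] [0.498 0.17  0.025] [0.556 0.227 0.044]
top jar_mid 0.92 [133. 239.] 367 [0.467 0.388 0.071] [0.439 0.015 0.003] [0.497 0.424 1.422]
top weight_mid 0.46 [282. 177.] 67 [ 0.65  -0.076  0.018] [ 0.636 -0.09   0.011] [ 0.665 -0.063  0.0
[... 476 characters left out ...]
45] [ 1.630e-01 -1.008e+00 -1.000e-03] [ 0.585 -0.161  0.819]
side spanner_grip 0.69 [330. 206.] 215 [ 0.767 -0.087  0.014] [ 0.163 -1.008 -0.003] [ 0.799 -0.036  0.819]
side dish_mid 0.58 [284. 201.] 185 [ 0.65  -0.004  0.007] [ 0.618 -0.035 -0.002] [0.688 0.034 0.014]
side beaker_mid 0.58 [256. 296.] 1226 [ 0.406 -0.4    0.058] [ 0.163 -1.008 -0.002] [ 0.464 -0.281  0.819]
side jar_mid 0.6 [199. 149.] 300 [0.468 0.372 0.049] [ 1.630e-01 -1.008e+00 -1.000e-03] [0.498 0.564 0.819]
side weight_mid 0.64 [292. 212.] 67 [ 0.65  -0.085  0.017] [ 0.163 -1.008  0.003] [ 0.666 -0.065  0.819]
side rest_slot 0.69 [282. 245.] 534 [ 0.538 -0.229  0.023] [ 0.489 -0.251 -0.001] [ 0.613 -0.172  0.035]
0.85
```

View pics/topc.png

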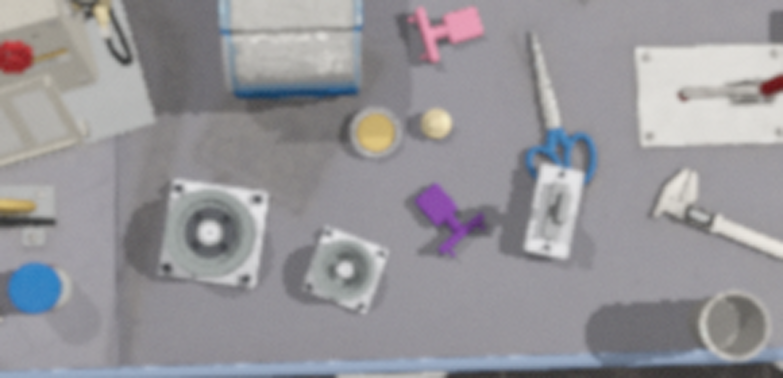

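View pics/sidec.png

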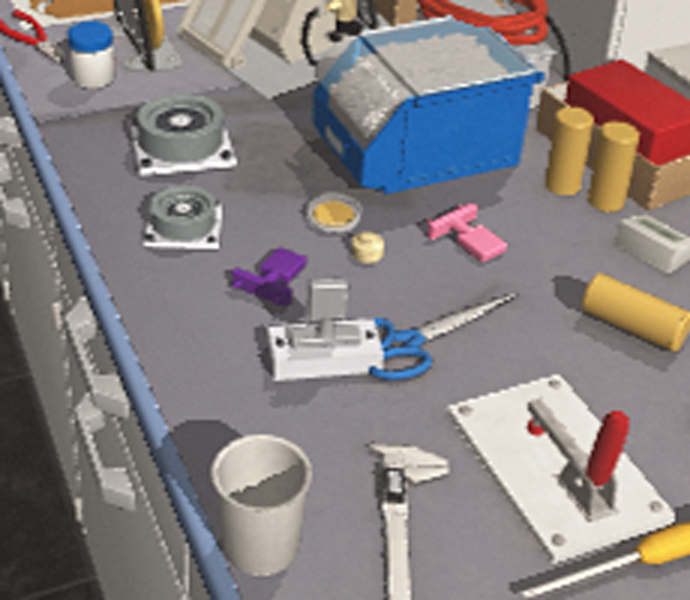

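Candidates for the spanner: purple (284,212), pink (286,138) – both lying down, wrong colours – and the steel one upright in the white rest at (324,205): chosen. Housings: large at (201,214), about 116 mm flange: chosen; small one at (249,230) rejected. I'll look at the hole angle on the way; first I check that the path is clear and get rest yaw.

Run:
```python
from h import *
d=np.load("pics/top0_d.npy");P=cloud("top",d)
ok=d>0
for y in np.arange(-0.3,0.7,0.1):
    m=ok&(abs(P[...,1]-y)<.05)&(P[...,0]>.3)&(P[...,0]<.62)&(P[...,2]<1); print(round(y,2),m.sum(), P[m][:,2].max() if m.any() else None)
# rest top
for cam in["top","side"]:
    P=cloud(cam,np.load(f"pics/{cam}0_d.npy"))
    m=(abs(P[...,0]-.54)<.09)&(abs(P[...,1]+.207)<.06)&(abs(P[...,2]-.024)<.006)
    q=P[m][:,:2].astype(np.float32); print(cam,len(q),cv2.minAreaRect(q))
    m=(abs(P[...,0]-.54)<.09)&(abs(P[...,1]+.207)<.06)&(P[...,2]>.06)&(P[...,2]<.12)
    print(len(P[m]),np.round(P[m].mean(0),3),P[m].min(0),P[m].max(0))
    m=(abs(P[...,0]-.525)<.08)&(abs(P[...,1]-.19)<.08)&(P[...,2]>.041)&(P[...,2]<.06)
    q=P[m][:,:2].astype(np.float32); print(cam,len(q),cv2.minEnclosingCircle(q),q.mean(0))
```

```text
-0.3 2530 0.016911563439156604
-0.2 2523 0.09945358281491509
-0.1 2543 0.025239053787850137
0.0 2593 0.03923111300448537
0.1 2538 0.049898950556821746
0.2 2506 0.05357295399634582
0.3 2490 0.018443219495053943
0.4 2626 0.12123439705727167
0.5 2617 0.20437633603622143
0.6 2593 0.2039644698180678
top 351 ((0.5413243770599365, -0.2111213505268097), (0.0508987121284008, 0.10403087735176086), 76.18244934082031)
67 [ 0.541 -0.209  0.091] [ 0.52325334 -0.21888379  0.06117039] [ 0.55854537 -0.20110188  0.09945358]
top 387 ((0.5263256430625916, 0.19663722813129425), 0.0520845428109169) [0.526927  0.1963419]
side 347 ((0.5447275042533875, -0.21277685463428497), (0.05608375370502472, 0.10470399260520935), 77.40958404541016)
157 [ 0.543 -0.217  0.082] [ 0.52621042 -0.22448524  0.0600757 ] [ 0.56156409 -0.20518171  0.09837031]
side 210 ((0.5286837220191956, 0.19516699016094208), 0.05484626069664955) [0.530284   0.19263847]
```

```bash
python3 -m handwheel '[[[0.02,-0.03,0,0,0,0,0.0854],[0.02,-0.034,0,0,0,0,0.0854],[0.022,-0.034,0,0,0,0,0.0854],[0.022,-0.034,0,0,0,0,0.0854],[0.022,-0.034,0,0,0,0,0.0854],[0.022,-0.034,0,0,0,0,0.0854],[0.022,-0.034,0,0,0,0,0.0854],[0.022,-0.034,0,0,0,0,0.0854],[0.022,-0.034,0,0,0,0,0.0854],[0.022,-0.034,0,0,0,0,0.0854]]]'; python3 -m handwheel '[[[0.022,-0.034,0,0,0,0,0.0854],[0.022,-0.034,0,0,0,0,0.0854],[0.022,-0.034,0,0,0,0,0.0854],[0.022,-0.034,0,0,0,0,0.0854],[0,0,0,0,0,0,0.0854],[0,0,0,0,0,0,0.0854]]]'
python3 - <<'E'
from h import *
o,p,d,P=shot("wrist","w1"); print(o["joints"],o["tcp_pos"],o["clock"])
E
```

```text
clock: 1.68
tcp_pos: [0.3712, 0.3193, 0.3043]
orientation: [0.361, 3.12, 0.001]
contact_force: [0.1, 0.0, 0.1]
grip_width: 0.0857
clock: 2.18
tcp_pos: [0.4596, 0.1827, 0.3042]
orientation: [0.371, 3.119, 0.0]
contact_force: [-0.0, 1.0, -0.2]
grip_width: 0.0852
[-0.75983165  0.17689217  0.28946719  1.99324742 -0.06007279  0.97888509
  0.89312825] [0.45959113 0.18273283 0.3041845 ] 2.1833
```

View pics/w1.png

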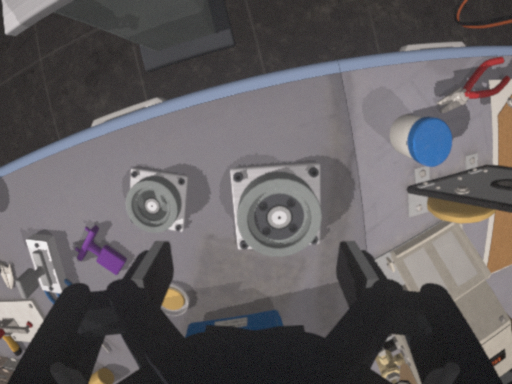

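The wrist view shows the large housing at (278,215) with four dark holes; the rest with spanner is at (45,265). I rectify the ring plane to read the hole angle.

```bash
cat >> h.py <<'E'
def project(X,c,o):
    R=Rn.from_rotvec(o["orientation"]).as_matrix(); Tl=(X-o["tcp_pos"])@R
    T=c["T_tool_cam"]; C=(Tl-T[:3,3])@T[:3,:3]
    rr=np.hypot(C[...,0],C[...,1]); th=np.arctan2(rr,C[...,2]); k=f_of(c)*th/np.maximum(rr,1e-9)
    return C[...,0]*k+c["cx"],C[...,1]*k+c["cy"]
def ortho(p,o,cx,cy,z,h=.06,n=480):
    # world +x up, +y left
    g=np.linspace(h,-h,n); X=np.stack(np.broadcast_arrays(cx+g[:,None],cy+g[None,:],z),-1)
    u,v=project(X,r.get_calibration("wrist"),o)
    return cv2.remap(p,u.astype(np.float32),v.astype(np.float32),cv2.INTER_CUBIC)
E
python3 - <<'E'
from h import *
o=r.get_obs(); p=cv2.imread("pics/w1.png"); d=np.load("pics/w1_d.npy"); P=cloud("wrist",d,obs=o)
m=(abs(P[...,0]-.527)<.08)&(abs(P[...,1]-.195)<.08)&(P[...,2]>.042)&(P[...,2]<.06)
q=P[m][:,:2].astype(np.float32); (c,R)=cv2.minEnclosingCircle(q); print(m.sum(),c,R,np.median(P[m],0))
m=(abs(P[...,0]-.54)<.09)&(abs(P[...,1]+.21)<.06)&(abs(P[...,2]-.024)<.006)
print(cv2.minAreaRect(P[m][:,:2].astype(np.float32)))
a=ortho(p,o,c[0],c[1],.037); cv2.imwrite("pics/o1.png",a)
E
```

```text
2334 (0.5293537974357605, 0.1989920437335968) 0.052083857357501984 [0.52254921 0.19952966 0.04537661]
((0.5442931056022644, -0.20780959725379944), (0.0525999441742897, 0.1042291671037674), 76.49409484863281)
```

View pics/o1.png

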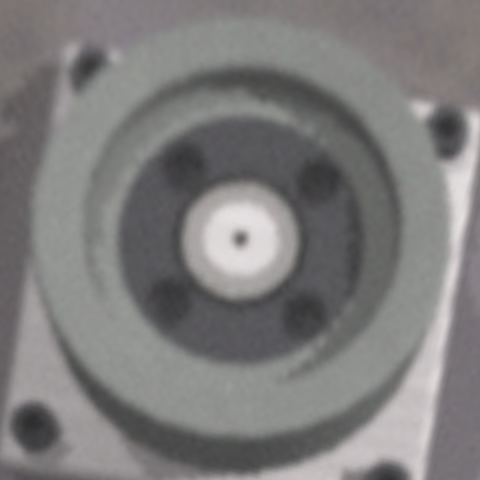

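Holes at ortho (185,165), (320,178), (170,300), (303,313): ring centre ≈ (0.5295, 0.198), holes at 39° / −51° in the world. The tool is already aligned with the rest (−13.6°). I move above the spanner.

```bash
python3 -m handwheel '[[[0.002,-0.03,0,0,0,0,0.0854],[0.002,-0.04,-0.005,0,0,0,0.0854],[0.002,-0.04,-0.005,0,0,0,0.0854],[0.002,-0.04,-0.005,0,0,0,0.0854],[0.002,-0.04,-0.005,0,0,0,0.0854],[0.002,-0.04,-0.005,0,0,0,0.0854],[0.002,-0.04,-0.005,0,0,0,0.0854],[0.002,-0.04,-0.005,0,0,0,0.0854],[0.002,-0.04,-0.005,0,0,0,0.0854],[0.002,-0.04,-0.005,0,0,0,0.0854]]]' ; python3 -m handwheel '[[[0,0,0,0,0,0,0.0854],[0,0,0,0,0,0,0.0854],[0,0,0,0,0,0,0.0854]]]'
python3 - <<'E'
from h import *
o,p,d,P=shot("wrist","w2"); print(o["joints"],o["tcp_pos"],o["orientation"],o["clock"])
m=(abs(P[...,0]-.54)<.09)&(abs(P[...,1]+.21)<.06)&(abs(P[...,2]-.024)<.005)
print(cv2.minAreaRect(P[m][:,:2].astype(np.float32)))
m=(abs(P[...,0]-.54)<.05)&(abs(P[...,1]+.21)<.06)&(abs(P[...,2]-.096)<.006)
print(m.sum(),cv2.minAreaRect(P[m][:,:2].astype(np.float32)),P[m].mean(0))
cv2.imwrite("pics/o2.png",np.hstack([ortho(p,o,.544,-.21,.024)[...,::-1],ortho(p,o,.544,-.21,.096,h=.04)[:,100:380,::-1]]))
E
```

```text
clock: 3.07
tcp_pos: [0.479, -0.2046, 0.2587]
orientation: [0.356, 3.121, 0.002]
contact_force: [0.3, 0.6, 0.1]
grip_width: 0.0856
clock: 3.32
tcp_pos: [0.4789, -0.203, 0.2586]
orientation: [-0.358, -3.12, -0.002]
contact_force: [0.7, 0.9, 0.4]
grip_width: 0.0854
[-0.15284217  0.29931215  0.52573156  1.99693702 -0.19206461  0.89373174
  1.81684662] [ 0.47892431 -0.20304595  0.25864075] [-3.58360001e-01 -3.12048094e+00 -1.54380430e-03] 3.3167
((0.544678270816803, -0.21064816415309906), (0.05004023015499115, 0.1045883446931839), 75.8276138305664)
498 ((0.5438124537467957, -0.21097779273986816), (0.013037980534136295, 0.035575054585933685), 76.9718017578125) [ 0.54196906 -0.2107413   0.09490954]
```

View pics/w2.png

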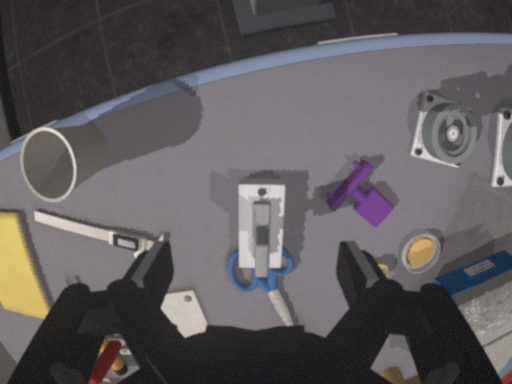

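View pics/o2.png

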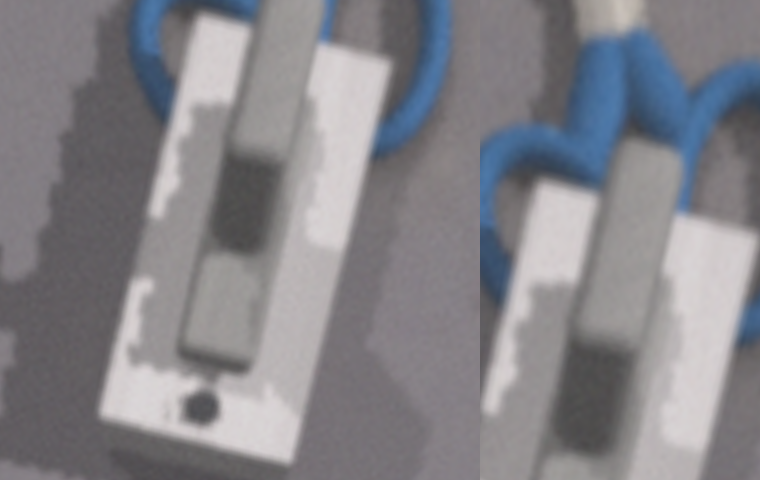

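The steel spanner is confirmed: grip centre at (0.544, −0.211), yaw −13.4°, block at (0.5447, −0.2106). I approach and descend.

```bash
python3 -m handwheel '[[[0.033,-0.004,0,0,0,0,0.06],[0.032,-0.004,0,0,0,0,0.06],[0,0,-0.03,0,0,0,0.06],[0,0,-0.03,0,0,0,0.06],[0,0,-0.03,0,0,0,0.06],[0,0,-0.025,0,0,0,0.06],[0,0,-0.0125,0,0,0,0.06],[0,0,0,0,0,0,0.06],[0,0,0,0,0,0,0.06]]]'
python3 - <<'E'
from h import *
o,p,d,P=shot("wrist","w3"); print(o["joints"],o["tcp_pos"],o["orientation"],o["clock"])
E
```

```text
clock: 4.12
tcp_pos: [0.5439, -0.2117, 0.1317]
orientation: [-0.359, -3.121, -0.001]
contact_force: [-0.1, 0.4, 0.3]
grip_width: 0.0602
[-0.05224706  0.58074408  0.42054033  1.93174798 -0.35497139  0.70207619
  1.92326583] [ 0.54389599 -0.21166432  0.13173957] [-3.58859436e-01 -3.12073166e+00 -8.63269116e-04] 4.1167
```

View pics/w3.png

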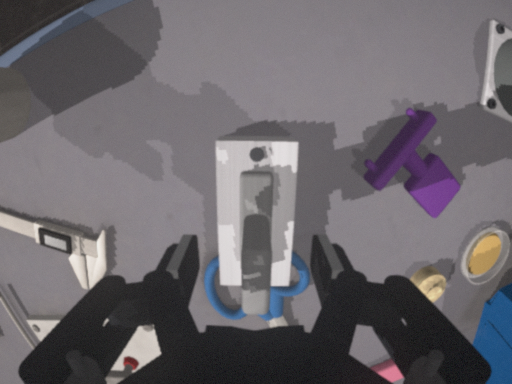

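The grip (256,285) is centred between the fingers at (185,240) and (325,240). I close.

```bash
python3 -m handwheel '[[[0,0,0,0,0,0,0.0],[0,0,0,0,0,0,0.0],[0,0,0,0,0,0,0.0],[0,0,0,0,0,0,0.0],[0,0,0,0,0,0,0.0],[0,0,0,0,0,0,0.0],[0,0,0,0,0,0,0.0]]]' 70;  python3 -m handwheel '[[[0,0,0.01,0,0,0,0.0],[0,0,0.015,0,0,0,0.0],[0,0,0.02,0,0,0,0.0],[0,0,0.02,0,0,0,0.0],[0,0,0.02,0,0,0,0.0],[0,0,0.02,0,0,0,0.0],[0,0,0,0,0,0,0.0]]]'
python3 - <<'E'
from h import *
o,p,d,P=shot("wrist","w4"); print(o["joints"],o["tcp_pos"],o["orientation"],o["clock"],o["contact_force"],o["moment"],o["grip_width"])
E
```

```text
clock: 4.75
tcp_pos: [0.5439, -0.213, 0.1322]
orientation: [0.362, 3.12, 0.0]
contact_force: [-0.3, 0.3, 6.3]
grip_width: 0.0124
clock: 5.33
tcp_pos: [0.5447, -0.214, 0.2403]
orientation: [0.362, 3.115, -0.001]
contact_force: [0.4, -1.2, -2.4]
grip_width: 0.0123
[-0.11913574  0.4311684   0.50439144  1.86762627 -0.26112185  0.90197609
  1.84794842] [ 0.5447396  -0.21395625  0.2403303 ] [ 3.62240079e-01  3.11478489e+00 -1.19483830e-03] 5.3333 [ 0.42904888 -1.15930978 -2.38667683] [-0.0499168  -0.06108383  0.00343127] 0.012286341488692008
```

View pics/w4.png

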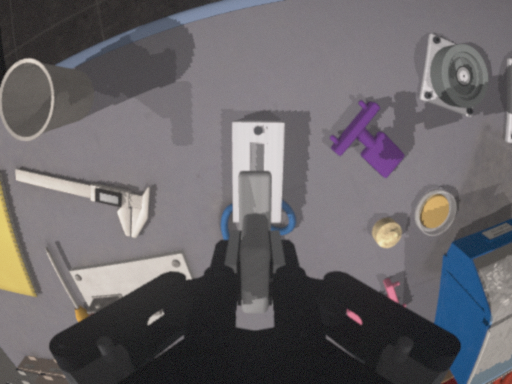

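The spanner is held (its bar shows at about (255,185) to (257,300), width 12.3 mm) and the empty slot is at (257,160). I carry it to the ring, turning −0.66 rad on the way.

```bash
python3 -m handwheel '[[[0,0.02,0,0,0,0,0.0],[-0.002,0.035,0,0,0,-0.06,0.0],[-0.002,0.04,0,0,0,-0.08,0.0],[-0.002,0.04,0,0,0,-0.08,0.0],[-0.002,0.04,0,0,0,-0.08,0.0],[-0.002,0.04,0,0,0,-0.08,0.0],[-0.002,0.04,0,0,0,-0.08,0.0],[-0.002,0.04,0,0,0,-0.08,0.0],[-0.002,0.04,0,0,0,-0.08,0.0],[0,0.035,0,0,0,-0.04,0.0]]]';  python3 -m handwheel '[[[0,0.025,-0.01,0,0,0,0.0],[0,0.018,-0.01,0,0,0,0.0],[0,0,-0.01,0,0,0,0.0],[0,0,0,0,0,0,0.0],[0,0,0,0,0,0,0.0]]]'
python3 - <<'E'
from h import *
o,p,d,P=shot("wrist","w5"); print(o["joints"],o["tcp_pos"],o["orientation"],o["clock"],o["contact_force"],o["moment"],o["grip_width"])
cv2.imwrite("pics/o5.png",np.hstack([ortho(p,o,.5295,.198,.037)[...,::-1]]))
E
```

```text
clock: 6.22
tcp_pos: [0.5257, 0.1599, 0.235]
orientation: [-1.356, -2.832, 0.002]
contact_force: [-0.1, 0.0, -1.7]
grip_width: 0.012
clock: 6.63
tcp_pos: [0.5268, 0.1981, 0.2051]
orientation: [-1.356, -2.833, 0.005]
contact_force: [0.1, 0.3, -1.1]
grip_width: 0.012
[-0.90633243  0.46155231  0.56472045  1.94515765 -0.32700824  0.82924981
  0.51382044] [0.52678296 0.19805845 0.2050928 ] [-1.35561015 -2.83284348  0.0054461 ] 6.6333 [ 0.11464727  0.34457899 -1.05707554] [-0.02244847 -0.02023221 -0.0576771 ] 0.01201183769785137
```

View pics/w5.png

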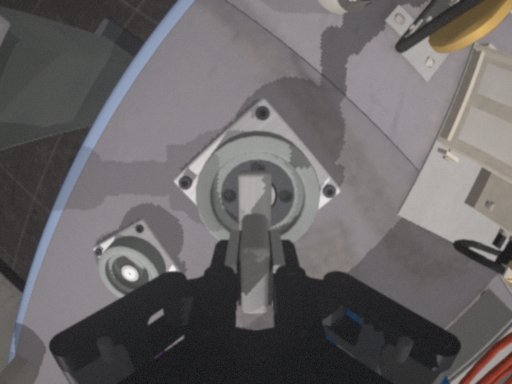

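View pics/o5.png

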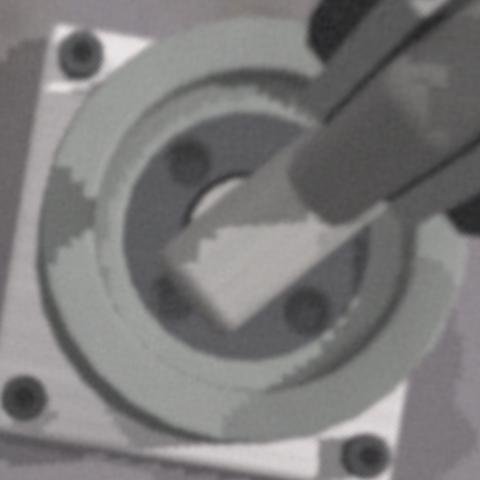

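Holes now at ortho (188,160), (306,310): centre ≈ (0.531, 0.196). I measure where the bar is in the tool frame with the same picture, to cancel the calibration error.

Run:
```python
from h import *
o=r.get_obs(); d=np.load("pics/w5_d.npy"); P=cloud("wrist",d,obs=o)
R=Rn.from_rotvec(o["orientation"]).as_matrix(); T=(P-o["tcp_pos"])@R
print("toolx dir",np.degrees(np.arctan2(R[1,0],R[0,0])), "toolz",R[:,2])
m=(abs(T[...,0])<.06)&(abs(T[...,1])<.03)&(T[...,2]>.088)&(T[...,2]<.115)
q=T[m];print(m.sum(),np.percentile(q,[1,50,99],axis=0))
e=q[q[:,0]>.015]; print(np.percentile(e,[1,50,99],axis=0)); print(cv2.minAreaRect(e[:,:2].astype(np.float32)))
# tilt fit
A=np.c_[e[:,:2],np.ones(len(e))]; print(np.linalg.lstsq(A,e[:,2],rcond=None)[0])
# ring plane z and rim
m=(np.hypot(P[...,0]-.53,P[...,1]-.197)<.055)&(P[...,2]>.041)&(P[...,2]<.055); print(np.median(P[m],0),m.sum())
# edge of ring face
```

```text
toolx dir 128.79726793431837 toolz [-0.0011096  -0.00176683 -0.99999782]
1524 [[-0.0004208  -0.01010404  0.09694804]
 [ 0.02109367 -0.00056093  0.09881621]
 [ 0.03354175  0.00957654  0.10448219]]
[[ 0.01514772 -0.01014383  0.09735339]
 [ 0.02532172 -0.00056079  0.09883016]
 [ 0.03356605  0.00962277  0.10497404]]
((0.024395568296313286, -0.0002325167879462242), (0.01998148299753666, 0.018773837015032768), 89.91947937011719)
[ 0.10283884 -0.00062759  0.09658583]
[0.51536513 0.21333237 0.04620256] 4307
```

Bar axis is within 0.5 mm of the tool axis; pin tips about 117.5 mm below the TCP. I centre, then descend slowly.

```bash
python3 -m handwheel '[[[0.002,-0.001,-0.01,0,0,0,0.0],[0.002,-0.001,-0.015,0,0,0,0.0],[0,0,-0.012,0,0,0,0.0],[0,0,-0.007,0,0,0,0.0],[0,0,-0.003,0,0,0,0.0],[0,0,0,0,0,0,0.0],[0,0,0,0,0,0,0.0]]]';  python3 -m handwheel '[[[0,0,-0.002,0,0,0,0.0],[0,0,-0.002,0,0,0,0.0],[0,0,-0.002,0,0,0,0.0],[0,0,-0.001,0,0,0,0.0],[0,0,0,0,0,0,0.0]]]'
python3 - <<'E'
from h import *
o,p,d,P=shot("wrist","w6"); print(o["tcp_pos"],o["orientation"],o["clock"],o["contact_force"],o["moment"],o["grip_width"])
E
```

```text
clock: 7.27
tcp_pos: [0.5316, 0.198, 0.1596]
orientation: [1.354, 2.835, 0.0]
contact_force: [0.2, 0.4, -1.6]
grip_width: 0.0121
clock: 7.68
tcp_pos: [0.5313, 0.1982, 0.1522]
orientation: [-1.353, -2.835, 0.0]
contact_force: [-0.4, 0.2, -1.7]
grip_width: 0.0123
[0.53125741 0.19818201 0.15222913] [-1.35313909e+00 -2.83500047e+00  2.64763576e-04] 7.6833 [-0.3721956   0.16970232 -1.69753378] [ 0.01846685  0.01227294 -0.0725988 ] 0.012270653957146115
```

View pics/w6.png

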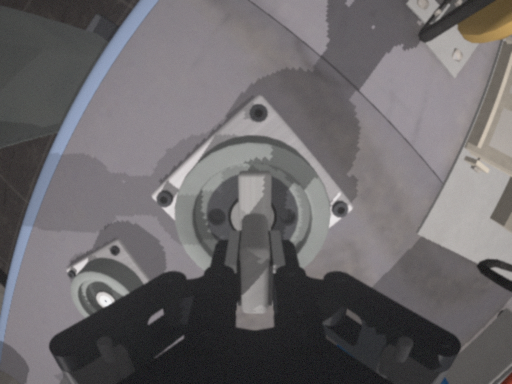

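No force at tip height ≈0.035, i.e. already below the ring face; holes either side of the bar at (218,216), (290,214) are symmetric. Further down.

```bash
python3 -m handwheel '[[[0,-0.001,-0.002,0,0,0,0.0],[0,0,-0.001,0,0,0,0.0],[0,0,-0.001,0,0,0,0.0],[0,0,0,0,0,0,0.0]]]'
python3 - <<'E'
from h import *
o=r.get_obs(); print(o["tcp_pos"],o["contact_force"],o["moment"])
E
```

```text
clock: 8.07
tcp_pos: [0.5314, 0.197, 0.1482]
orientation: [-1.354, -2.835, 0.0]
contact_force: [-0.9, 0.0, -0.7]
grip_width: 0.0123
[0.53139062 0.19703942 0.1482442 ] [-0.90225556  0.04867883 -0.68845413] [-0.00264627  0.05104135  0.01517923]
```

Pins are 6 mm deep in the holes, no contact force. Now clockwise.

```bash
python3 -m handwheel '[[[0,0,0,0,0,-0.05,0.0],[0,0,0,0,0,-0.05,0.0],[0,0,0,0,0,-0.05,0.0],[0,0,0,0,0,-0.05,0.0],[0,0,0,0,0,-0.05,0.0],[0,0,0,0,0,-0.05,0.0]]]' 100
python3 - <<'E'
from h import *
o,p,d,P=shot("wrist","w7"); print(o["joints"],o["tcp_pos"],o["orientation"],o["clock"],o["contact_force"],o["moment"],o["grip_width"])
R=Rn.from_rotvec(o["orientation"]).as_matrix(); print("toolx dir",np.degrees(np.arctan2(R[1,0],R[0,0])))
E
```

```text
clock: 8.57
tcp_pos: [0.5307, 0.1967, 0.1483]
orientation: [-1.764, -2.599, 0.002]
contact_force: [-1.8, -1.0, -0.5]
grip_width: 0.012
[-0.9094447   0.56782897  0.5886525   1.97347289 -0.46064482  0.73660907
  0.33422611] [0.53073451 0.19674381 0.14825158] [-1.76371515e+00 -2.59858110e+00  2.36785044e-03] 8.5667 [-1.82958948 -1.04251628 -0.54336314] [-0.28762159  0.40768892  0.23578922] 0.01197538213358473
toolx dir 111.66876869606628
```

View pics/w7.png

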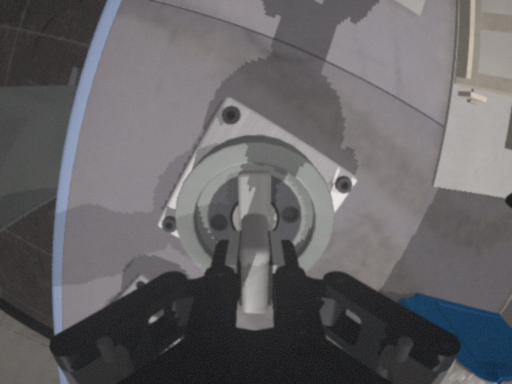

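Moment about z is 0.236 N m: the ring is turning. Continue.

```bash
python3 -m handwheel '[[[0,0,0,0,0,-0.085,0.0],[0,0,0,0,0,-0.085,0.0],[0,0,0,0,0,-0.085,0.0],[0,0,0,0,0,-0.085,0.0],[0,0,0,0,0,-0.085,0.0],[0,0,0,0,0,-0.085,0.0],[0,0,0,0,0,-0.085,0.0],[0,0,0,0,0,-0.085,0.0],[0,0,0,0,0,-0.085,0.0],[0,0,0,0,0,-0.085,0.0]]]' 100; python3 -m handwheel '[[[0,0,0,0,0,0,0.0],[0,0,0,0,0,0,0.0]]]'
python3 - <<'E'
from h import *
o,p,d,P=shot("wrist","w8"); print(o["joints"],o["tcp_pos"],o["orientation"],o["clock"],o["contact_force"],o["moment"],o["grip_width"])
R=Rn.from_rotvec(o["orientation"]).as_matrix(); print("toolx dir",np.degrees(np.arctan2(R[1,0],R[0,0])))
cv2.imwrite("pics/o8.png",ortho(p,o,.5305,.1968,.037)[...,::-1])
E
```

```text
clock: 9.45
tcp_pos: [0.5308, 0.1968, 0.1483]
orientation: [-2.679, -1.64, 0.002]
contact_force: [-2.4, -2.0, -0.3]
grip_width: 0.0122
clock: 9.62
tcp_pos: [0.531, 0.197, 0.1482]
orientation: [-2.675, -1.647, 0.002]
contact_force: [-2.0, -1.8, -0.6]
grip_width: 0.0121
[-1.05761725  0.64643725  0.80991149  1.98180434 -0.6558381   0.79671926
 -0.33273649] [0.53098057 0.19701183 0.14822764] [-2.67502063e+00 -1.64733440e+00  1.75607189e-03] 9.6167 [-2.04784828 -1.83144153 -0.60721168] [-0.30290533  0.62540235  0.00268819] 0.012073993436677678
toolx dir 63.2513004401292
```

View pics/w8.png

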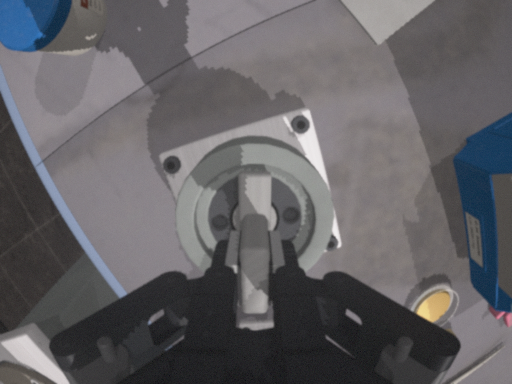

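View pics/o8.png

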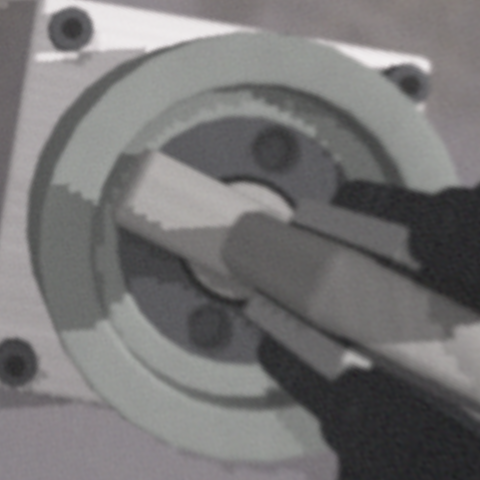

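Holes now at (275,150), (210,326) → −20.3° against 38.7° before: 59° clockwise so far. I add ~2°, back off within the play, and lift.

```bash
python3 -m handwheel '[[[0,0,0,0,0,-0.03,0.0],[0,0,0,0,0,0,0.0],[0,0,0,0,0,0.06,0.0],[0,0,0,0,0,0.06,0.0],[0,0,0,0,0,0,0.0]]]' 100
python3 - <<'E'
from h import *
o=r.get_obs(); print(o["tcp_pos"],o["contact_force"],o["moment"])
E
python3 -m handwheel '[[[0,0,0.003,0,0,0,0.0],[0,0,0.006,0,0,0,0.0],[0,0,0.01,0,0,0,0.0],[0,0,0.02,0,0,0,0.0],[0,0,0.03,0,0,0,0.0],[0,0,0.025,0,0,0,0.0],[0,0,0,0,0,0.1,0.0],[0,0,0,0,0,0.1,0.0],[0,0,0,0,0,0,0.0]]]';  python3 - <<'E'
from h import *
o,p,d,P=shot("wrist","w9"); print(o["joints"],o["tcp_pos"],o["orientation"],o["clock"],o["contact_force"],o["moment"],o["grip_width"])
R=Rn.from_rotvec(o["orientation"]).as_matrix(); print("toolx dir",np.degrees(np.arctan2(R[1,0],R[0,0])))
cv2.imwrite("pics/o9.png",ortho(p,o,.5305,.1968,.037)[...,::-1])
E
```

```text
clock: 10.08
tcp_pos: [0.5322, 0.1975, 0.1488]
orientation: [2.599, 1.765, 0.003]
contact_force: [0.1, -0.3, -2.3]
grip_width: 0.012
[0.53218104 0.19745949 0.14875665] [ 0.147899   -0.2896738  -2.32641382] [0.02890465 0.03506128 0.01411891]
clock: 10.83
tcp_pos: [0.5318, 0.1971, 0.244]
orientation: [-2.409, -2.016, -0.004]
contact_force: [0.5, -0.8, -2.1]
grip_width: 0.0118
[-1.1122199   0.49063468  0.86616674  1.9191863  -0.46183962  0.94038838
 -0.20132604] [0.53181164 0.19713805 0.24398098] [-2.40939514 -2.01584098 -0.00384708] 10.8333 [ 0.46068314 -0.75500681 -2.06642391] [-0.02123022  0.00031886 -0.02501894] 0.011753417918313627
toolx dir 79.8357326871109
```

View pics/o9.png

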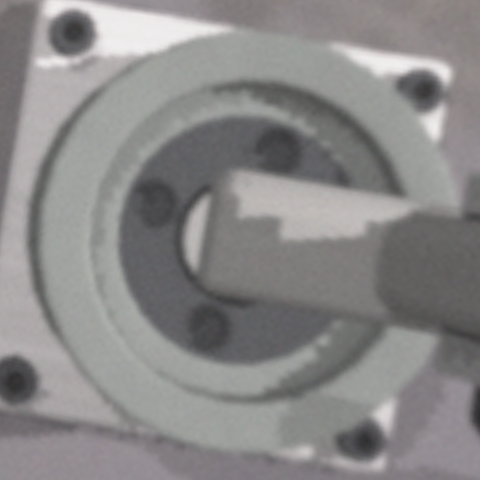

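Holes (278,150), (210,326), (155,203): angle −21.2°, so the ring turned about 60°. Back to the rest with +1.517 rad turn.

```bash
python3 -m handwheel '[[[0,-0.015,0,0,0,0.1,0.0],[0.001,-0.03,0,0,0,0.11,0.0],[0.001,-0.032,0,0,0,0.11,0.0],[0.001,-0.032,0,0,0,0.11,0.0],[0.001,-0.032,0,0,0,0.11,0.0],[0.001,-0.032,0,0,0,0.11,0.0],[0.001,-0.032,0,0,0,0.11,0.0],[0.001,-0.032,0,0,0,0.11,0.0],[0.001,-0.032,0,0,0,0.11,0.0],[0.001,-0.032,0,0,0,0.11,0.0]]]' 100;python3 -m handwheel '[[[0.001,-0.032,0,0,0,0.11,0.0],[0.001,-0.032,0,0,0,0.11,0.0],[0.001,-0.03,0,0,0,0.11,0.0],[0,-0.014,0,0,0,0.097,0.0],[0,0,0,0,0,0,0.0],[0,0,0,0,0,0,0.0],[0,0,0,0,0,0,0.0]]]' 100;  python3 - <<'E'
from h import *
o,p,d,P=shot("wrist","w10"); print(o["joints"],o["tcp_pos"],o["orientation"],o["clock"],o["contact_force"],o["moment"],o["grip_width"])
R=Rn.from_rotvec(o["orientation"]).as_matrix(); print("toolx dir",np.degrees(np.arctan2(R[1,0],R[0,0])))
cv2.imwrite("pics/o10.png",ortho(p,o,.5445,-.2107,.024)[...,::-1])
T=(P-o["tcp_pos"])@R
m=(T[...,0]>.015)&(T[...,0]<.06)&(abs(T[...,1])<.03)&(T[...,2]>.088)&(T[...,2]<.105)
print(cv2.minAreaRect(T[m][:,:2].astype(np.float32)),np.percentile(T[m],[1,50,99],axis=0))
E
```

```text
clock: 11.72
tcp_pos: [0.54, -0.1056, 0.2424]
orientation: [-1.018, -2.972, 0.0]
contact_force: [1.3, 0.4, -2.1]
grip_width: 0.0118
clock: 12.3
tcp_pos: [0.5434, -0.2109, 0.2421]
orientation: [-0.371, -3.119, -0.001]
contact_force: [-0.8, 0.3, -2.0]
grip_width: 0.0119
[-0.13689085  0.43083694  0.52230302  1.86844415 -0.26712873  0.91274882
  1.845078  ] [ 0.54335946 -0.21094373  0.24206678] [-3.70967590e-01 -3.11863782e+00 -1.17065016e-03] 12.3 [-0.83531584  0.33326914 -1.97782543] [ 0.03564675 -0.02343379  0.04687575] 0.011907924774295966
toolx dir 166.4328961345913
((0.02456354722380638, -0.00021199695765972137), (0.01984497159719467, 0.019239673390984535), 89.2212142944336) [[ 1.52114421e-02 -9.76270603e-03  9.73320514e-02]
 [ 2.53531190e-02  4.33196921e-05  9.88991343e-02]
 [ 3.38878616e-02  9.69250052e-03  1.04402573e-01]]
```

View pics/o10.png

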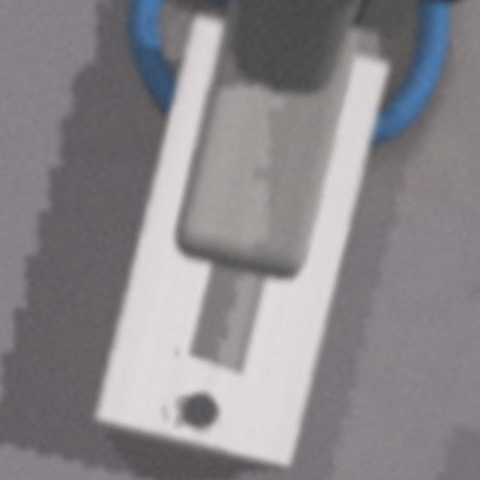

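View pics/w10.png

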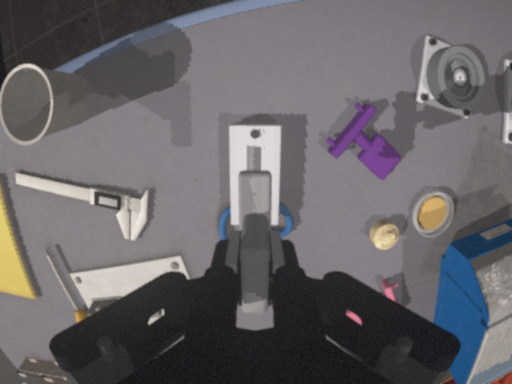

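Slot end at ortho (219,362) gives slot centre ≈ (0.544, −0.212); the held spanner is within about 1 mm. Lower it.

```bash
python3 -m handwheel '[[[0.0007,-0.0012,-0.02,0,0,0,0.0],[0,0,-0.03,0,0,0,0.0],[0,0,-0.025,0,0,0,0.0],[0,0,-0.012,0,0,0,0.0],[0,0,-0.005,0,0,0,0.0],[0,0,-0.003,0,0,0,0.0],[0,0,-0.003,0,0,0,0.0],[0,0,-0.003,0,0,0,0.0],[0,0,-0.003,0,0,0,0.0],[0,0,0,0,0,0,0]]]' 100;  python3 - <<'E'
from h import *
o,p,d,P=shot("wrist","w11"); print(o["tcp_pos"],o["orientation"],o["clock"],o["contact_force"],o["moment"],o["grip_width"])
E
```

```text
clock: 13.18
tcp_pos: [0.5443, -0.2131, 0.1386]
orientation: [0.366, 3.12, 0.0]
contact_force: [-0.4, -0.0, -1.8]
grip_width: 0.0119
[ 0.54426707 -0.21306116  0.1386032 ] [3.66474323e-01 3.11964233e+00 1.70867248e-04] 13.1833 [-0.41947468 -0.04799048 -1.7517882 ] [-0.04438591 -0.03258969 -0.02040989] 0.01190228700107677
```

View pics/w11.png

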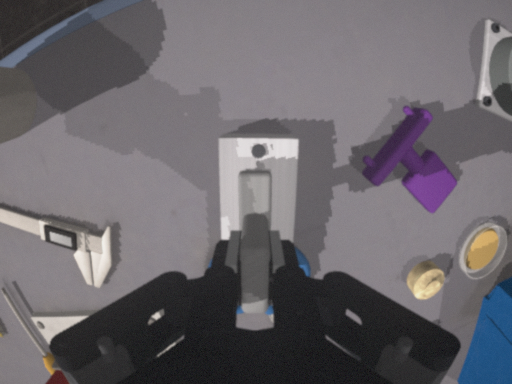

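Pin tips are ~3 mm into the slot with no contact; bar centred on the block at (257,190). Last millimetres.

```bash
python3 -m handwheel '[[[0,0,-0.002,0,0,0,0.0],[0,0,-0.002,0,0,0,0.0],[0,0,-0.0015,0,0,0,0.0],[0,0,-0.001,0,0,0,0],[0,0,0,0,0,0,0]]]' 100;  python3 - <<'E'
from h import *
o=r.get_obs(); print(o["tcp_pos"],o["orientation"],o["clock"],o["contact_force"],o["moment"],o["grip_width"])
E
```

```text
clock: 13.65
tcp_pos: [0.5441, -0.2131, 0.1322]
orientation: [-0.367, -3.12, -0.001]
contact_force: [-0.7, 0.7, 2.9]
grip_width: 0.0119
[ 0.54412996 -0.21309791  0.13223651] [-3.66676043e-01 -3.12010425e+00 -6.90340572e-04] 13.65 [-0.7202347   0.66502095  2.94354657] [ 0.20230244  0.35188834 -0.03560681] 0.01186660857322905
```

Seated: z equals the pick height and the weight has gone over to the block. Release and lift straight up.

```bash
python3 -m handwheel '[[[0,0,0,0,0,0,0.02],[0,0,0,0,0,0,0.03],[0,0,0,0,0,0,0.05],[0,0,0,0,0,0,0.06],[0,0,0,0,0,0,0.06],[0,0,0,0,0,0,0.06]]]' 20;  python3 -m handwheel '[[[0,0,0.01,0,0,0,0.06],[0,0,0.02,0,0,0,0.06],[0,0,0.03,0,0,0,0.06],[0,0,0.03,0,0,0,0.06],[0,0,0.03,0,0,0,0.06],[-0.03,0,0.01,0,0,0,0.06],[-0.03,0,0,0,0,0,0.06],[0,0,0,0,0,0,0.06],[0,0,0,0,0,0,0.06]]]';python3 - <<'E'
from h import *
o,p,d,P=shot("wrist","w12"); print(o["tcp_pos"],o["clock"],o["contact_force"],o["grip_width"])
m=(abs(P[...,0]-.54)<.05)&(abs(P[...,1]+.21)<.06)&(abs(P[...,2]-.096)<.006)
print(m.sum(),cv2.minAreaRect(P[m][:,:2].astype(np.float32)),P[m].mean(0), P[m][:,2].max())
m=(abs(P[...,0]-.54)<.09)&(abs(P[...,1]+.21)<.06)&(abs(P[...,2]-.034)<.004)
print("bar",m.sum(),np.median(P[m],0))
shot("top","top1")
shot("side","side1"); s=cv2.imread("pics/side1.png")
cv2.imwrite("pics/side1c.png",cv2.resize(s[130:330,170:400],None,fx=3,fy=3,interpolation=cv2.INTER_CUBIC))
for l in ["dish_mid","beaker_mid","jar_mid","weight_mid"]:
    Q=cloud("side",np.load("pics/side1_d.npy"))
    for k in r.masks_of(l,"side")[:1]: print(l,np.round(k["at"]),np.round(np.median(Q[k["pixels"]],0),3))
E
```

```text
clock: 14.15
tcp_pos: [0.5441, -0.2131, 0.1319]
orientation: [0.366, 3.12, -0.0]
contact_force: [0.3, 0.1, 0.1]
grip_width: 0.0601
clock: 14.9
tcp_pos: [0.4827, -0.2134, 0.2629]
orientation: [0.369, 3.119, 0.002]
contact_force: [0.1, 0.3, -0.6]
grip_width: 0.0602
[ 0.48272227 -0.213407    0.26285849] 14.9 [ 0.06397545  0.26019579 -0.61280753] 0.06017341974537597
482 ((0.5436723828315735, -0.2124834656715393), (0.012769080698490143, 0.0363239087164402), 77.18966674804688) [ 0.54163744 -0.21259737  0.09501813] 0.09722261933957183
bar 549 [ 0.52687359 -0.21074986  0.0334212 ]
dish_mid [285. 203.] [ 0.646 -0.004  0.007]
beaker_mid [256. 296.] [ 0.407 -0.404  0.058]
jar_mid [198. 149.] [0.469 0.372 0.051]
weight_mid [292. 208.] [ 0.651 -0.086  0.016]
```

View pics/w12.png

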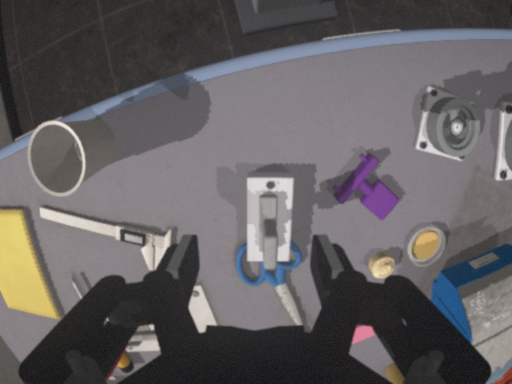

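View pics/side1c.png

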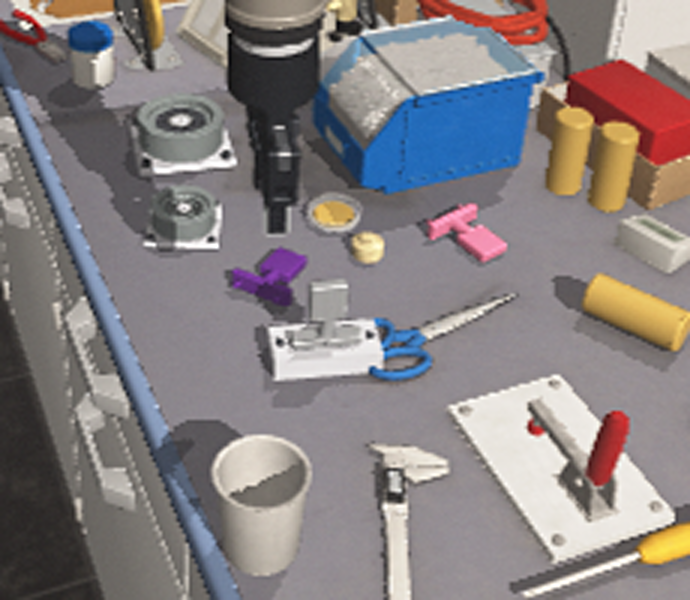

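The spanner stands upright in the slot (wrist (268,225), top at 0.097 m as before), and the gripper is clear. Dish, beaker, jar and weight read the same as at the start, within noise. Hand in.

```bash
python3 -c "
from bench import r
print(r.hand_in())"
```

```text
the job is handed in; nothing more can be done
None
```

The job is done and handed in, finishing at about 15 s of the 64 s allowed.

- **Ring:** I took the steel spanner from its rest and put both pins about 6 mm into the larger housing's ring. I turned it clockwise at about 0.24 N m. The hole angle read 38.7° before and −21.2° after lifting out, so the ring turned about 60°, a sixth of a turn.
- **Spanner:** It stands upright in its rest with the pins in the slot. Its top is about 0.097 m above the worktop, as before, and its position is within 1.5 mm of the original. The gripper is open and clear.
- **Other objects:** The dish, beaker, jar and weight read within about 4 mm of their first positions, which is camera noise. I never went near them.
- **Checks:** The only disagreement was 1–3 mm between cameras on the ring centre and slot positions. The holes and slot have enough clearance to absorb that, and contact forces read no more than about 6 N at every check. I did not look at the ring again after returning the spanner. The last ring measurement is from just after the lift-out.

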